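Free the fly box from the lockable hook and stand it in the tray

TASK

Press the red thumb tab of the hook's sprung keeper down until the keeper clicks over and stays open, then take the hanging green fly box off the hook and stand it upright, loop on top, on the floor of the tray's empty compartment. Set it down gently, let go, and leave the blue box and the other loose things on the table where they are.

Things in the scene. Friction and masses are not known exactly. Their poses are not given: they have to be found in the camera images.
- stand: Fixed steel stand with a lockable hook under a lamp bar. Origin on the table straight under the hook's seat; z up; -x roughly faces the robot, and is the side to come from, tool tilted 25 to 45 degrees from vertical. Base plate x -40..+110, y -60..+90, 10 mm high. A post (radius 8 mm) at x +90, y +75 carries hook and lamp. All these points have the stand's axes.
- hook_seat (a point): Top of the prong where the loop hangs: stand (0, 0, 170) mm. The hook is a C of 10 mm round bar in the plane x = 0, its mouth towards -y: upper arm with axis at z = 240 mm, upright back at y = +35 mm, lower prong whose top rises only 6 mm from the seat to its tip at y = -71 mm.
- lamp_front (a point): Middle of the lower front edge of the black lamp bar: stand (-12, -40, 329) mm. The bar fills x -12..+50, y -125..+45, z 329..349 mm, over hook and tab, so no gripper fits straight above them.
- keeper_pivot (a point): Pivot of the sprung keeper at the end of the hook's upper arm, stand (0, -60, 240) mm; the keeper turns about the stand's x axis here. A 66 mm gate bar hangs from it down to the prong's tip and closes the hook's mouth; it swings inwards (towards +y) and up only.
- keeper (a joint): Angle of the keeper, rad: 0 shut, 1.15 fully open. Pressing the red tab's end down opens it. Over-centre spring, 4 to 6 N at the tab's end: let go before about 0.55 rad it snaps shut; beyond, it snaps open by itself and stays open, the tab then sloping 16 degrees down.
- tab_end (a point): Middle of the outer end of the red thumb tab (mid-thickness), moves with the keeper: stand (-14, -99, 286) mm shut, (-14, -118, 223) mm open. The tab is 60 mm long, 44 mm wide (stand x -36..+8 mm), 5 mm thick, and runs from the pivot towards -y, rising at 50 degrees when shut.
- flybox_centre (a point): Centre of the loose green fly box, 110 (x) x 34 (y, thickness) x 80 mm (z, height), 0.16 kg, z up. It hangs by its loop at the hook's seat, x along the stand's x, centre about 98 mm above the table, free to swing a little. It can be pinched across its thickness near its upper edge on the -x side.
- loop_bar (a point): Middle of the cross-bar of the box's rigid black loop (8 mm bar, 40 mm wide along x), 76 mm above the box's centre. To come off, with the keeper open, the box is raised 10 to 25 mm and moved along the stand's -y out of the hook's mouth: 85 mm clears the prong, 135 mm clears the open tab above, which the loop must not push up again.
- tray: Fixed grey tray 170 mm (x) x 160 mm (y), walls 5 mm thick, top of walls 40 mm and floor 5 mm above the table. Origin on the table at its centre. A wall along x splits it: the empty compartment is y -75..-15 mm, the other (y -10..+75 mm) holds the blue box.
- slot_floor (a point): Centre of the empty compartment's floor, 5 mm above the table; free space there 160 mm (x) x 60 mm (y); axes as the tray.
- darkbox_centre (a point): Centre of the loose blue fly box (100 x 28 x 70 mm, no loop) that stands in the tray's other compartment, about 93 mm towards +y from the empty compartment's middle. Bystander.
- cup: Loose white paper cup, 80 mm across, 95 mm high, origin at the centre of its underside. Bystander.
- pinkspool: Loose pink thread spool standing, 44 mm across, 40 mm high, origin at the centre of its underside. Bystander.
- orangespool: Loose orange thread spool, same size. Bystander.
- scissors: Loose scissors lying flat, 140 mm long, 8 mm high, origin at the pivot on the table. Bystander.
- varnish: Loose amber jar, 44 mm across, 75 mm high, origin at the centre of its underside. Bystander.
- bodkin: Loose black-handled bodkin lying on the table, 150 mm long. Bystander.
- flybox: The green fly box itself; origin at the centre of its underside, 40 mm below its centre.
Things that resemble listed ones, but are neither listed nor needed, are in the scene too. Of the things that look like the flybox, the middle-sized one is meant.

How it is judged (in metres and radians):
On the way, in this order (a step that is already met when the one before it is completed fails the run):
1. the keeper is pressed open while the green box still hangs on the hook (value of joint keeper above 1 rad and distance of flybox_centre from where it was at the start of the episode below 0.04 m), for 0.2 s.
2. the green box is off the hook, out through its mouth (horizontal distance between flybox_centre and hook_seat above 0.09 m and height (world z) of flybox_centre above 0.06 m and angle between flybox_centre's own z axis and vertical below 0.8 rad), for 0.1 s.
At the end, for the whole second after the job is handed in: The green box stands upright (within 0.15 rad) and at rest on the floor of the tray's empty compartment: centre within 32 mm along and 18 mm across of the compartment's middle and 34 to 46 mm above its floor; released; the keeper is still open (beyond 1.0 rad) (x of flybox_centre in the frame of slot_floor between -0.032 and 0.032 m and y of flybox_centre in the frame of slot_floor between -0.018 and 0.018 m and z of flybox_centre in the frame of slot_floor between 0.034 and 0.046 m and angle between flybox_centre's own z axis and vertical below 0.15 rad and linear speed of flybox below 0.02 m/s and value of joint keeper above 1 rad); the robot touches nothing.
It fails at once if the blue box or another loose thing is shifted by more than 30 mm (distance of any of darkbox_centre, cup, pinkspool, orangespool, scissors, varnish, bodkin from where it was at the start of the episode above 0.03 m).
It fails at once if the blue box or a standing bystander is tipped over (by more than 0.5 rad) (angle between any of darkbox_centre, cup, pinkspool, orangespool, varnish's own z axis and vertical above 0.5 rad).
It fails at once if the green box is dropped (moves at over 0.5 m/s, as after a fall of some 13 mm, with no finger holding it) (linear speed of flybox above 0.5 m/s and contact force between the fingers and flybox below 0.5 N).
It fails at once if the green box is banged into the tray (over 60 N) (contact force between flybox and tray above 60 N).
It also fails if it takes over 61 s, if anything falls off the work surface, if the arm or the gripper's body presses on something with over 40 N, if the wrist force passes 120 N, or if a joint passes its speed limit or range.

ROBOT

A 6-joint arm with a two-finger parallel gripper is mounted at the origin on the work surface. World frame = base frame: x ahead of the robot, y to its left, z up, the work surface at z = 0. Lengths are in mm, angles in rad, forces in N, time in s.
With the tool pointing down it reaches from about 375 to 825 mm from the base axis. Payload 5.5 kg.
Tool frame: the origin (TCP) lies between the finger pads; the fingertips stand 8 mm ahead of it and the grasp point (between the pads) lies 11 mm behind it; z points along the fingers, y is the line along which they close (so a half turn about z gives the same grasp; the last joint's range is limited). The gripper opens to 85 mm and grips with 20 to 120 N. Pads are 22 mm wide; open, the fingers measure 114 mm over their backs; the gripper's body (76 mm by 85 mm) begins 54 mm behind the grasp point. The pads swing forward as they close: fully open they stand 13 mm farther back than shut.
Start: joints at [1.271, 0.314, -0.047, 1.21, 0, 1.571], TCP at [177.194, 573.234, 239.299] pointing down, gripper open.
Joint ranges: [-2.67, 2.67], [-0.69, 1.73], [-1.03, 1.25], [-2.08, 2.16], [-1.42, 1.45], [-3.14, 3.14]. Speed limits (rad/s): [2.39, 2.39, 3.01, 3.14, 3.14, 3.14].

INTERFACE

Orientations are given as a unit quaternion [x, y, z, w].
In Python, from rig import manip gives the robot as it stands. The module is installed in compiled form; this text tells all that it offers.
- The arm moves only by the shell command python3 -m pendant 'ROWS' [OPENING]. ROWS is JSON, a list that holds one entry, the list of rows, each a list of 6 numbers: the shift along the tool's x, y, z in m, then the turn, a rotation vector about the tool's x, y, z in degrees. In form: [[[dx, dy, dz, ax, ay, az], ...]]. A call has 1 to 12 rows; each row shifts and turns the commanded pose from where the row before left it, along the tool's axes as they then stand; what a row does not reach is not made up. A row lasts 1/10 s, in which the tool goes at most 50 mm and 8.59 degrees, less where a joint would pass 70% of its speed; a pose out of reach is approached as far as the arm can. A call is refused whole if a number of a shift passes 0.05 or a number of a turn 8.59, either way. A call with a gripper value outside its range is refused whole. OPENING is the closure in counts, from 0 (fully open) to 255 (shut), set as the call begins (- or left out, the last holds). The fingers move at their own pace and stop on an object; the grip force is fixed at half the most. Time passes only in rows, so rows that do not move let the fingers close. It gives the time, the measured TCP pose, the force, the opening and the grip force at its end, in the units of the state.
- manip.sense(): the state, without advancing time (a new reading comes with each control period).
- manip.snapshot(name): name is "side" or "top" or "wrist"; returns the picture (384x512x3 uint8, red, green, blue); there is no depth.
- manip.camera_info(name): a dict with "camera_matrix" (3x3 intrinsics, pixels), "world_to_cam" (4x4, takes a point from world to camera coordinates). Camera axes: x right, y down, z forward; pixel columns grow to the right and rows downward; lengths in mm; the calibration is good to about 2 mm. The wrist camera is an equidistant fisheye: a pixel r from the principal point sees the ray r / f radians off the axis. A picture is of the moment at which its call begins: read the wrist's pose just before it. camera_info takes no time and is no camera call; for the wrist camera it gives the pose at the moment of the call.
- manip.sign_off(): hands the job in; it is judged then, once.
Trained networks look in the newest picture that a camera, given by its name, has taken for a name from the list of things; names that differ only in an ending like _2 or _b are one class to them, and where a whole thing is asked for, a point or a joint stands for the part that bears it (a point fixed in the world has none). Each returns a list of dicts, best first, with "conf" (0 to 1); they miss things now and then, are a little off and sometimes report something else, mostly with a low value. They report only what shows in the picture. A call takes as long as a camera call. They do not tell look-alikes from the thing itself.
- manip.boxes_of(camera, label): "extent" ([centre column, centre row, width, height] in pixels, round what is visible of it).
- manip.outline_of(camera, label): "region" (384x512 bool, what is visible of it) and "extent" ([centre column, centre row, width, height] in pixels, round what is visible of it).
- manip.pinpoint(camera, label): "uv" ([column, row] in pixels: a listed point, or the origin of a listed thing).
The state is a dict: "clock": time; "qpos": joint angles; "qvel": joint speeds; "joint_torque": joint torques, N m; "position": TCP position; "ee_rot": TCP orientation; "contact_force": force on the tool from outside, world axes, zero at the start; "moment": the same for the moment, N m; "opening": opening from 0.0 (shut) to 1.0 (fully open); "grasp_force": force on a finger pad.
Only numpy, scipy, OpenCV 4.12 (cv2) and the standard library are available. Lean on these libraries where they do the work, as an engineer would, in place of code of your own. Each camera call takes 0.05 s, during which the arm holds its last target. There are 200 camera calls.

## Working session

There is one attempt and no reset: what is moved stays moved. The work goes in short steps, Python scripts to look and compute and a shell command to move; the robot and the scene stay as the last step left them, time stands still between calls to the robot, and variables do not carry over. Pictures are saved under pics/ and viewed, at most 13 in all, crops included, and the job is handed in when it is done.

```bash
mkdir -p pics; cat > a.py <<'E'
from rig import manip
import cv2,numpy as np
ims=[]
for c in("side","top"):
    im=manip.snapshot(c); cv2.imwrite(f"pics/{c}0.png",im[:,:,::-1])
    ci=manip.camera_info(c); print(c,np.array(ci["camera_matrix"]).round(1).tolist(),np.array(ci["world_to_cam"]).round(3).tolist())
    for l in ["stand","hook_seat","lamp_front","keeper_pivot","tab_end","flybox_centre","loop_bar","tray","slot_floor","darkbox_centre","flybox","cup","pinkspool","orangespool","varnish","scissors","bodkin"]:
        print(l,[(np.round(d["uv"]).tolist(),round(d["conf"],2)) for d in manip.pinpoint(c,l)][:4])
print(manip.sense())
E
python3 a.py
```

```text
side [[451.5, 0.0, 263.6], [0.0, 451.5, 187.4], [0.0, 0.0, 1.0]] [[0.749, -0.662, 0.0, -374.253], [-0.35, -0.396, -0.849, 390.196], [0.562, 0.636, -0.529, 1108.01], [0.0, 0.0, 0.0, 1.0]]
stand [([232.0, 221.0], 0.73), ([235.0, 200.0], 0.42), ([244.0, 166.0], 0.41)]
hook_seat [([231.0, 176.0], 0.91)]
lamp_front [([235.0, 139.0], 0.77)]
keeper_pivot [([244.0, 166.0], 0.79)]
tab_end [([245.0, 154.0], 0.53)]
flybox_centre [([233.0, 198.0], 0.85), ([186.0, 222.0], 0.78), ([151.0, 188.0], 0.75)]
loop_bar [([143.0, 162.0], 0.91), ([234.0, 176.0], 0.8), ([186.0, 205.0], 0.62)]
tray [([334.0, 274.0], 0.9)]
slot_floor [([338.0, 284.0], 0.98), ([211.0, 197.0], 0.19)]
darkbox_centre [([319.0, 255.0], 0.87), ([259.0, 260.0], 0.46)]
flybox [([191.0, 227.0], 0.81), ([148.0, 198.0], 0.78), ([232.0, 208.0], 0.64)]
cup [([319.0, 227.0], 0.85)]
pinkspool [([261.0, 262.0], 0.54)]
orangespool [([357.0, 337.0], 0.91)]
varnish [([209.0, 195.0], 0.7), ([316.0, 258.0], 0.49), ([260.0, 264.0], 0.42)]
scissors [([297.0, 243.0], 0.52), ([233.0, 208.0], 0.26)]
bodkin [([304.0, 337.0], 0.77), ([236.0, 137.0], 0.7
[... 1105 characters left out ...]
)]
{'clock': 1.8, 'qpos': array([ 1.27100076e+00,  3.13485429e-01, -4.71016803e-02,  1.21020693e+00,
        8.90697035e-06,  1.57082308e+00]), 'qvel': array([ 0.0009361 , -0.00090196,  0.00117804, -0.00026637, -0.00014027,
       -0.002293  ]), 'joint_torque': array([-9.71757363e-04, -5.39455283e+01,  3.40046024e+01,  1.91324558e-03,
       -1.29130858e-04,  9.52989666e-06]), 'position': array([177.18990889, 573.2315953 , 239.30749775]), 'ee_rot': array([ 1.49350292e-01,  9.88784350e-01,  1.79611512e-06, -4.23273838e-06]), 'contact_force': array([ 0.00387522, -0.38606899, -0.96028775]), 'moment': array([0.02347033, 0.00568054, 0.03029507]), 'grasp_force': 0.0, 'opening': 1.0010652088009755}
```

```bash
python3 - <<'E'
import cv2,numpy as np
s=cv2.imread("pics/side0.png");t=cv2.imread("pics/top0.png")
a=cv2.resize(s[110:350,100:400],(750,600),interpolation=3);b=cv2.resize(t[100:300,80:400],(800,500),interpolation=3)
cv2.imwrite("pics/s1.png",a);cv2.imwrite("pics/t1.png",b)
E
```

```text
(no output)
```

View pics/s1.png

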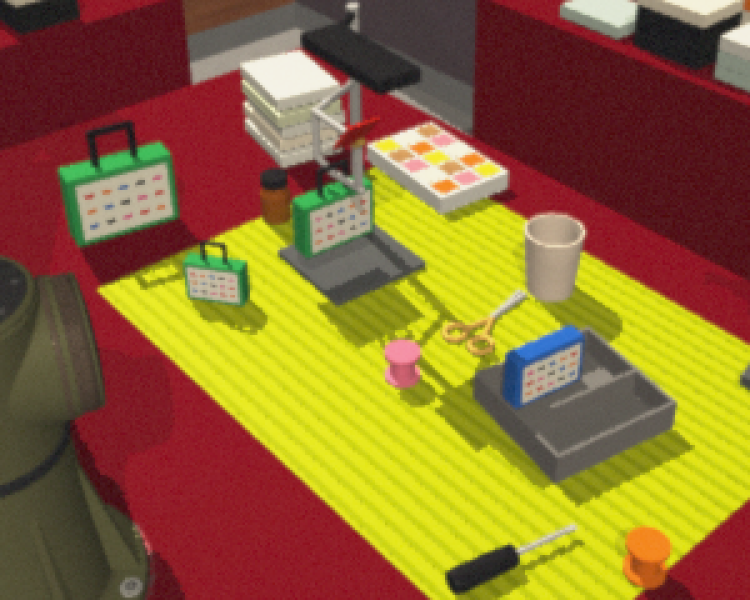

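View pics/t1.png

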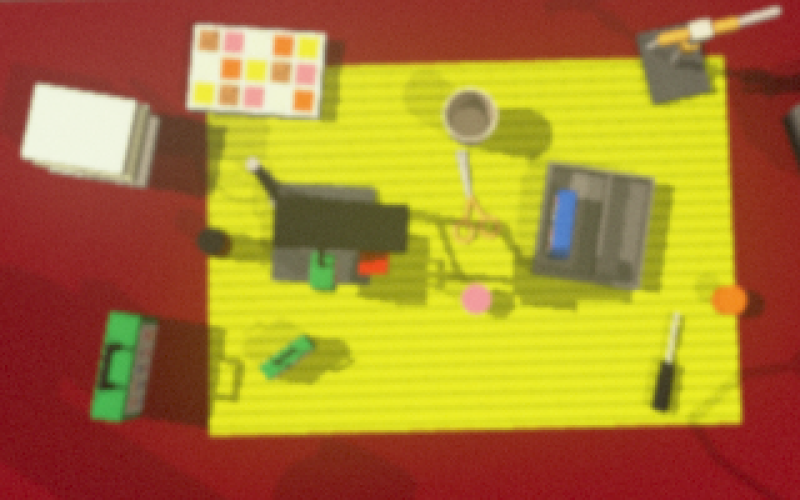

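```bash
cat > h.py <<'E'
from rig import manip
import numpy as np
from scipy.optimize import least_squares
CI={c:manip.camera_info(c) for c in("side","top")}
def proj(c,P):
    K=np.array(CI[c]["camera_matrix"]);T=np.array(CI[c]["world_to_cam"])
    q=np.c_[P,np.ones(len(P))]@T.T; q=q[:,:3]@K.T
    return q[:,:2]/q[:,2:]
def place(p,L):
    c,s=np.cos(p[2]),np.sin(p[2]); L=np.asarray(L,float)
    return np.c_[p[0]+c*L[:,0]-s*L[:,1],p[1]+s*L[:,0]+c*L[:,1],L[:,2]]
def fit(obs,x0):
    def r(p): return np.concatenate([(proj(c,place(p,[l]))[0]-uv) for c,l,uv in obs])
    s=least_squares(r,x0,loss="soft_l1",f_scale=1.5,x_scale=[100,100,.1]); return s.x,r(s.x).reshape(-1,2)
E
cat > f.py <<'E'
from h import *
k=lambda x,y:(80+x/2.5,100+y/2.5)
g=lambda x,y:(100+x/2.5,110+y/2.5)
st=[("side",(0,0,170),(231,176)),("side",(-12,-40,329),(235,139)),("side",(0,-60,240),(244,166)),("side",(-14,-99,286),(245,154)),("side",(0,0,98),(233,198)),("side",(0,0,174),(234,176)),
("top",(0,0,170),(208,198.5)),("top",(-12,-40,329),(217,201)),("top",(0,-60,240),(228,196)),("top",(-14,-99,286),(232,202)),
("top",(-12,45,329),k(273,249)),("top",(-12,-125,329),k(408,253)),("top",(50,45,349),k(274,197)),("top",(50,-125,349),k(408,207)),
("top",(110,90,10),k(275,186)),("top",(110,-60,10),k(377,190)),("top",(-40,90,10),k(272,279)),
("side",(-40,90,10),g(280,252)),("side",(-40,-60,10),g(340,296)),("side",(110,-60,10),g(424,262))]
p,r=fit(st,[600,80,0]);print(p.round(3));
for o,e in zip(st,r):print(o[:2],e.round(1))
tr=[("side",(0,-45,5),(338,284)),("side",(0,0,0),(334,274)),("top",(0,-45,5),(329,193)),("top",(0,0,0),(320,191)),
("top",(85,80,40),k(548,162)),("top",(85,-80,40),k(653,178)),("top",(-85,-80,40),k(638,290)),("top",(-85,80,40),k(532,275)),
("side",(85,-80,40),g(676,402)),("side",(-85,-80,40),g(557,446)),("side",(-85,80,40),g(475,372))]
p,r=fit(tr,[600,-150,0]);print(p.round(3));
for o,e in zip(tr,r):print(o[:2],e.round(1))
E
python3 f.py
```

```text
[ 5.51217e+02  2.12157e+02 -6.50000e-02]
('side', (0, 0, 170)) [1.2 1.8]
('side', (-12, -40, 329)) [-0.5 -0.4]
('side', (0, -60, 240)) [-1.6  0.1]
('side', (-14, -99, 286)) [0.8 5. ]
('side', (0, 0, 98)) [-0.1 -1.5]
('side', (0, 0, 174)) [-1.9  0.8]
('top', (0, 0, 170)) [0.7 0.7]
('top', (-12, -40, 329)) [-0.7 -1.2]
('top', (0, -60, 240)) [-3.3  2.4]
('top', (-14, -99, 286)) [3.6 0.1]
('top', (-12, 45, 329)) [ 0.3 -0.9]
('top', (-12, -125, 329)) [ 0.  -0.3]
('top', (50, 45, 349)) [ 0.1 -0.3]
('top', (50, -125, 349)) [ 0.7 -2.1]
('top', (110, 90, 10)) [ 0.7 -1.8]
('top', (110, -60, 10)) [-0.9 -1.8]
('top', (-40, 90, 10)) [-0.2  0.2]
('side', (-40, 90, 10)) [-2.1 -0.6]
('side', (-40, -60, 10)) [-1.8  2.4]
('side', (110, -60, 10)) [ 0.3 -0.2]
[ 5.87752e+02 -1.84544e+02 -1.80000e-01]
('side', (0, -45, 5)) [-0.1 -0.5]
('side', (0, 0, 0)) [-6.1  1.4]
('top', (0, -45, 5)) [-0.6 -0.9]
('top', (0, 0, 0)) [-3.4 -0.6]
('top', (85, 80, 40)) [ 0.9 -0.9]
('top', (85, -80, 40)) [ 1.  -0.7]
('top', (-85, -80, 40)) [ 0.6 -0.8]
('top', (-85, 80, 40)) [ 0.5 -1.5]
('side', (85, -80, 40)) [-0.1  0.1]
('side', (-85, -80, 40)) [-0.4  5.1]
('side', (-85, 80, 40)) [-1.1  0.6]
```

```bash
cat > d.py <<'E'
# usage: d.py frame tilt ahead x y z : deltas to bring the tool-axis point `ahead` mm of TCP to frame (x,y,z)
import sys
from h import *
from scipy.spatial.transform import Rotation as R
F={"s":(551.2,212.2,-.065),"t":(579.7,-228.8,-.18)}[sys.argv[1]]
tilt,ah,x,y,z=map(float,sys.argv[2:7])
s=manip.sense();R0=R.from_quat(s["ee_rot"])
t=np.radians(tilt);B=np.array([[-np.cos(t),0,np.sin(t)],[0,1,0],[-np.sin(t),0,-np.cos(t)]])
Rt=R.from_euler("z",F[2])*R.from_matrix(B)
tgt=place(F,[[x,y,z]])[0]-ah*Rt.as_matrix()[:,2]
d=tgt-s["position"]
print("t",s["clock"],"pos",s["position"].round(1),"tgt",tgt.round(1),"F",s["contact_force"].round(1),"open",round(s["opening"],2),"grip",s["grasp_force"])
print("rot(tool,deg)",np.degrees((R0.inv()*Rt).as_rotvec()).round(2))
print("shift now-axes",R0.inv().apply(d).round(1),"shift target-axes",Rt.inv().apply(d).round(1))
# tool axes coords of stand unit moves after rotation
E
python3 d.py s 40 8 -90 -78 310
```

```text
t 1.8 pos [177.2 573.2 239.3] tgt [451.2 140.5 316.1] F [ 0.  -0.4 -1. ] open 1.0 grip 0.0
rot(tool,deg) [ -4.7  -39.81 -12.9 ]
shift now-axes [-389.6 -332.5  -76.8] shift target-axes [-280.4 -414.   135. ]
```

```bash
python3 -m pendant '[[[0,0,-0.04,0,0,0],[0,0,-0.04,0,0,0],[0,0,-0.03,0,0,0],[0,0,0,-0.94,-7.96,-2.58],[0,0,0,-0.94,-7.96,-2.58],[0,0,0,-0.94,-7.96,-2.58],[0,0,0,-0.94,-7.96,-2.58],[0,0,0,-0.94,-7.96,-2.58],[0,0,0,0,0,0],[0,0,0,0,0,0]]]' 255; python3 d.py s 40 8 -90 -78 310
```

```text
clock: 2.8
position: [176.4, 573.3, 348.8]
ee_rot: [0.03, 0.94, -0.011, 0.341]
contact_force: [-0.5, 0.2, -0.3]
opening: -0.004
grasp_force: 0.0
t 2.8 pos [176.4 573.3 348.8] tgt [451.2 140.5 316.1] F [-0.5  0.2 -0.3] open -0.0 grip 0.0
rot(tool,deg) [-0.   -0.12  0.06]
shift now-axes [-210.6 -414.2  219. ] shift target-axes [-210.6 -414.   219.4]
```

```bash
python3 -m pendant '[[[-0.0175,-0.0345,0.0175,0,0,0],[-0.0175,-0.0345,0.0175,0,0,0],[-0.0175,-0.0345,0.0175,0,0,0],[-0.0175,-0.0345,0.0175,0,0,0],[-0.0175,-0.0345,0.0175,0,0,0],[-0.0175,-0.0345,0.0175,0,0,0],[-0.0175,-0.0345,0.0175,0,0,0],[-0.0175,-0.0345,0.0175,0,0,0],[-0.0175,-0.0345,0.0175,0,0,0],[-0.0175,-0.0345,0.0175,0,0,0],[-0.0175,-0.0345,0.0175,0,0,0],[-0.0175,-0.0345,0.0175,0,0,0]]]'; python3 -m pendant '[[[0,0,0,0,0,0],[0,0,0,0,0,0]]]'; python3 d.py s 40 8 -20 -78 304; python3 - <<'E'
from rig import manip
import cv2,numpy as np
ci=manip.camera_info("wrist");w=manip.snapshot("wrist");s=manip.snapshot("side");t=manip.snapshot("top")
print(np.array(ci["camera_matrix"]).round(1).tolist(),np.array(ci["world_to_cam"]).round(3).tolist())
cv2.imwrite("pics/w2.png",w[:,:,::-1])
a=cv2.resize(s[90:240,180:300],(480,600),interpolation=3);b=cv2.resize(t[150:230,170:250],(300,300),interpolation=3)
o=np.zeros((600,780,3),np.uint8);o[:,:480]=a;o[:300,480:]=b
cv2.imwrite("pics/st2.png",o[:,:,::-1])
for l in ["tab_end","keeper_pivot","lamp_front","hook_seat","flybox_centre","loop_bar"]:print(l,[(np.round(d["uv"],1).tolist(),round(d["conf"],2)) for d in manip.pinpoint("wrist",l)][:3])
E
```

```text
clock: 4.0
position: [447.0, 138.9, 326.0]
ee_rot: [0.032, 0.939, -0.01, 0.344]
contact_force: [0.4, 0.4, 0.1]
opening: -0.001
grasp_force: 0.0
clock: 4.2
position: [446.6, 138.4, 325.0]
ee_rot: [0.034, 0.939, -0.011, 0.343]
contact_force: [0.1, -0.1, -0.6]
opening: -0.001
grasp_force: 0.0
t 4.2 pos [446.6 138.4 325. ] tgt [521.  136.  310.1] F [ 0.1 -0.1 -0.6] open -0.0 grip 0.0
rot(tool,deg) [-0.11  0.09 -0.39]
shift now-axes [-47.4   2.8  59.3] shift target-axes [-47.5   2.4  59.3]
[[297.3, 0.0, 253.2], [0.0, 297.3, 192.6], [0.0, 0.0, 1.0]] [[0.073, 0.997, 0.005, -172.192], [0.549, -0.044, 0.835, -479.524], [0.833, -0.058, -0.551, -35.21], [0.0, 0.0, 0.0, 1.0]]
tab_end [([233.8, 250.6], 0.74)]
keeper_pivot [([273.2, 206.9], 0.69)]
lamp_front []
hook_seat [([323.6, 153.1], 0.74), ([92.8, 122.8], 0.49)]
flybox_centre [([321.1, 112.3], 0.79)]
loop_bar [([328.9, 158.5], 0.75)]
```

View pics/w2.png

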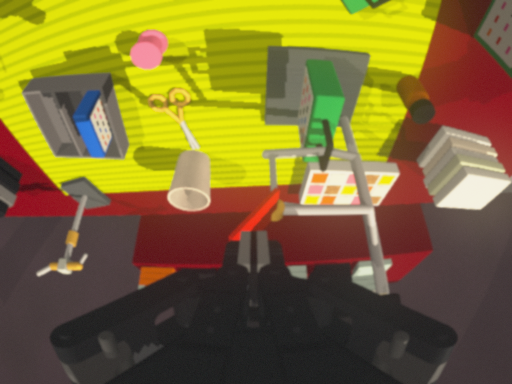

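View pics/st2.png

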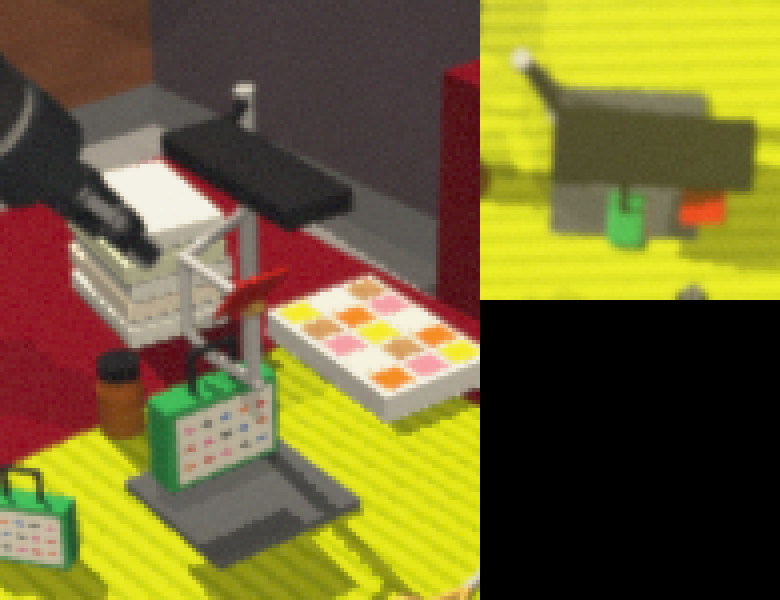

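```bash
cat > w.py <<'E'
from h import *
F=(551.2,212.2,-.065)
ci=manip.camera_info("wrist");K=np.array(ci["camera_matrix"]);T=np.array(ci["world_to_cam"])
def pw(F,L):
    q=(np.c_[place(F,L),np.ones(len(L))]@T.T)[:,:3];r=np.hypot(q[:,0],q[:,1]);th=np.arctan2(r,q[:,2])
    return K[:2,2]+K[0,0]*(th/r)[:,None]*q[:,:2]
E
python3 - <<'E'
from w import *
L=[(-14,-99,286),(-36,-99,286),(0,-60,240),(0,-71,171),(0,0,170),(0,35,240),(0,35,170),(-55,0,138),(-40,90,10),(-40,-60,10),(110,-60,10)]
o=[(233.8,250.6),(232,241),(275,209),(267,155),(322,153),(374,208),(348,152),(324,68),(368,54),(268,47),(265,124)]
for l,u,v in zip(L,pw(F,L),o):print(l,u.round(1),v)
for f in [(551.2,212.2,-.065)]:
  pass
s=least_squares(lambda p:(pw(p,L)-o).ravel(),F,loss="soft_l1",f_scale=2,x_scale=[100,100,.1]);print(s.x,s.fun.reshape(-1,2).round(1).tolist())
E
```

```text
(-14, -99, 286) [225.9 250.7] (233.8, 250.6)
(-36, -99, 286) [223.6 239.7] (232, 241)
(0, -60, 240) [270.5 211.2] (275, 209)
(0, -71, 171) [258.  155.4] (267, 155)
(0, 0, 170) [322.6 155.4] (322, 153)
(0, 35, 240) [365.5 210.3] (374, 208)
(0, 35, 170) [352.5 156.1] (348, 152)
(-55, 0, 138) [326.9  97.9] (324, 68)
(-40, 90, 10) [368.8  55.9] (368, 54)
(-40, -60, 10) [264.9  48.9] (268, 47)
(110, -60, 10) [262.4 126.2] (265, 124)
[ 5.47682496e+02  2.17129440e+02 -4.15900999e-02] [[-2.7, -0.6], [-3.5, -2.0], [0.6, 0.9], [-4.6, -0.9], [5.4, 0.2], [-2.7, -0.2], [9.4, 1.5], [6.7, 27.2], [4.1, -1.2], [-0.3, 0.4], [1.8, 1.2]]
```

```bash
sed -i 's/(551.2,212.2,-.065)/(550,215,-.055)/' d.py w.py; python3 d.py s 40 8 -20 -76 304
```

```text
t 4.65 pos [445.2 142.2 323.2] tgt [520.7 140.5 310.1] F [-0.5  0.7 -0.8] open -0.0 grip 0.0
rot(tool,deg) [-0.27 -0.04 -0.31]
shift now-axes [-49.5   3.   58.5] shift target-axes [-49.5   2.5  58.5]
```

```bash
sed -i 's/(550,215,-.055)/(551,212.5,-.063)/' d.py w.py; python3 - <<'E'
from w import *
import w
w.T=np.array([[0.073, 0.997, 0.005, -172.192], [0.549, -0.044, 0.835, -479.524], [0.833, -0.058, -0.551, -35.21], [0.0, 0.0, 0.0, 1.0]])
L=[(-14,-99,286),(-36,-99,286),(0,-60,240),(0,-71,171),(0,0,170),(0,35,240),(0,35,170),(-55,0,138),(-40,90,10),(-40,-60,10),(110,-60,10)]
o=[(233.8,250.6),(232,241),(275,209),(267,155),(322,153),(374,208),(348,152),(325,97),(368,54),(268,47),(265,124)]
s=least_squares(lambda p:(pw(p,L)-o).ravel(),F,loss="soft_l1",f_scale=2,x_scale=[100,100,.1]);print(pw(F,L).round().tolist(),s.x,s.fun.reshape(-1,2).round(1).tolist())
E
python3 -m pendant '[[[0,0,0,0,0,0]]]';python3 d.py s 40 8 -20 -76 304
```

```text
[[232.0, 248.0], [230.0, 237.0], [276.0, 208.0], [262.0, 153.0], [327.0, 152.0], [370.0, 206.0], [357.0, 153.0], [331.0, 95.0], [371.0, 53.0], [268.0, 47.0], [266.0, 124.0]] [ 5.53744643e+02  2.12550609e+02 -5.12598702e-02] [[-1.6, -1.1], [-2.3, -2.3], [0.7, 0.9], [-4.5, -0.2], [4.5, 0.7], [-4.2, -0.4], [8.2, 2.0], [4.7, -0.4], [2.7, -0.2], [-0.7, 1.7], [1.4, 1.5]]
clock: 4.75
position: [445.3, 141.7, 323.2]
ee_rot: [0.03, 0.939, -0.011, 0.342]
contact_force: [-0.6, -0.0, 0.3]
opening: -0.006
grasp_force: 0.0
t 4.75 pos [445.3 141.7 323.2] tgt [521.1 138.2 310.1] F [-0.6 -0.   0.3] open -0.01 grip 0.0
rot(tool,deg) [-0.01 -0.03 -0.01]
shift now-axes [-49.8   1.3  58.8] shift target-axes [-49.8   1.3  58.8]
```

```bash
python3 -m pendant '[[[-0.0125,0,0.0147,0,0,0],[-0.0125,0,0.0147,0,0,0],[-0.0125,0,0.0147,0,0,0],[-0.0125,0.001,0.0147,0,0,0],[0,0,0,0,0,0],[0,0,0,0,0,0],[0,0,0,0,0,0]]]'; python3 d.py s 40 8 -20 -76 304
python3 -m pendant '[[[0.005,0,0.006,0,0,0],[0.005,0,0.006,0,0,0],[0.0035,-0.001,0.0042,0,0,0],[0.0035,-0.0015,0.0042,0,0,0],[0.0035,-0.002,0.0042,0,0,0],[0,0,0,0,0,0]]]';python3 d.py s 40 8 -20 -76 304
```

```text
clock: 5.45
position: [520.9, 137.1, 310.2]
ee_rot: [0.03, 0.939, -0.011, 0.342]
contact_force: [-0.1, -0.3, 1.0]
opening: 0.0
grasp_force: 0.0
t 5.45 pos [520.9 137.1 310.2] tgt [521.1 138.2 310.1] F [-0.1 -0.3  1. ] open 0.0 grip 0.0
rot(tool,deg) [-0.06 -0.04 -0.06]
shift now-axes [-0.1  1.2  0.2] shift target-axes [-0.1  1.2  0.2]
clock: 6.05
position: [522.4, 132.9, 279.5]
ee_rot: [0.031, 0.939, -0.01, 0.343]
contact_force: [-1.0, 2.5, 4.6]
opening: 0.001
grasp_force: 2.6
t 6.05 pos [522.4 132.9 279.5] tgt [521.1 138.2 310.1] F [-1.   2.5  4.6] open 0.0 grip 2.6004019237007014
rot(tool,deg) [ 0.02  0.16 -0.15]
shift now-axes [-18.5   5.3 -24.4] shift target-axes [-18.5   5.2 -24.4]
```

```bash
python3 -m pendant '[[[0.0035,-0.0025,0.0042,0,0,0],[0.0035,-0.0025,0.0042,0,0,0],[0.0035,-0.0025,0.0042,0,0,0],[0.0035,-0.002,0.0042,0,0,0],[0.0035,-0.0015,0.0042,0,0,0],[0.0035,-0.001,0.0042,0,0,0],[0.0035,0,0.0042,0,0,0],[0,0,0,0,0,0],[0,0,0,0,0,0]]]';python3 d.py s 40 8 -20 -90 240; python3 - <<'E'
from rig import manip
import cv2,numpy as np
w=manip.snapshot("wrist");s=manip.snapshot("side")
o=np.zeros((600,780,3),np.uint8);o[:,:400]=cv2.resize(s[100:220,190:270],(400,600),interpolation=3);o[:300,400:780]=cv2.resize(w[130:290,170:373],(380,300),interpolation=3)
cv2.imwrite("pics/p3.png",o[:,:,::-1])
E
```

```text
clock: 6.95
position: [524.0, 120.6, 244.8]
ee_rot: [0.032, 0.938, -0.011, 0.346]
contact_force: [-3.9, -2.9, 14.5]
opening: 0.001
grasp_force: 7.5
t 6.95 pos [524.  120.6 244.8] tgt [520.2 124.3 246.1] F [-3.9 -2.9 14.5] open 0.0 grip 7.514939596876502
rot(tool,deg) [-0.09  0.51 -0.25]
shift now-axes [ 2.2  3.4 -3.6] shift target-axes [ 2.2  3.5 -3.6]
```

View pics/p3.png

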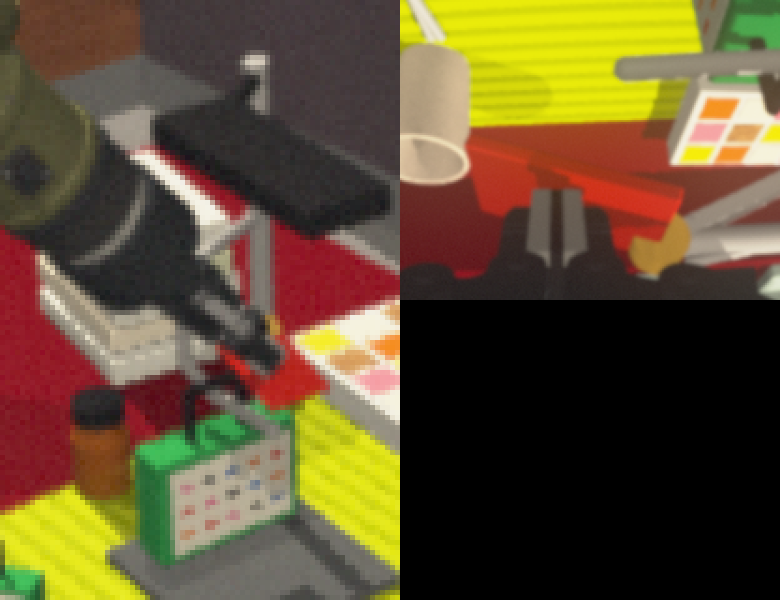

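```bash
python3 -m pendant '[[[0,0,-0.01,0,0,0],[0,0,-0.02,0,0,0],[0,0,-0.03,0,0,0],[0,0,-0.03,0,0,0],[0,0,-0.01,0,0,0],[0,0,0,0,0,0],[0,0,0,0,0,0],[0,0,0,0,0,0]]]' ; python3 -m pendant '[[[0,0,0,0,0,0]]]' 0; python3 d.py s 40 -11 -101 0 197;  python3 - <<'E'
from w import *
manip.snapshot("wrist");manip.snapshot("side");manip.snapshot("top")
for c in("wrist","side","top"):
  for l in ["tab_end","keeper_pivot","hook_seat","flybox_centre","loop_bar"]:print(c,l,[(np.round(d["uv"],1).tolist(),round(d["conf"],2)) for d in manip.pinpoint(c,l)][:3])
L=[(-14,-118,223),(0,-60,240),(0,0,170),(0,0,98),(0,0,174)];print(pw(F,L).round().tolist(),proj("side",place(F,L)).round().tolist(),proj("top",place(F,L)).round().tolist())
E
```

```text
clock: 7.85
position: [456.4, 124.3, 314.9]
ee_rot: [0.03, 0.94, -0.012, 0.341]
contact_force: [0.8, -0.1, -1.2]
opening: 0.001
grasp_force: 0.0
clock: 7.95
position: [456.4, 124.3, 315.2]
ee_rot: [0.031, 0.94, -0.012, 0.341]
contact_force: [-0.5, 0.6, -0.3]
opening: 0.16
grasp_force: 0.0
t 7.95 pos [456.4 124.3 315.2] tgt [457.3 218.4 188.6] F [-0.5  0.6 -0.3] open 0.16 grip 0.0
rot(tool,deg) [-0.14 -0.13 -0.07]
shift now-axes [85.2 94.2 93.6] shift target-axes [85.3 94.  93.7]
wrist tab_end [([227.5, 189.6], 0.87)]
wrist keeper_pivot [([288.9, 211.3], 0.96), ([325.4, 90.3], 0.66)]
wrist hook_seat [([342.2, 156.6], 0.92), ([345.2, 160.2], 0.48)]
wrist flybox_centre [([331.5, 112.0], 0.9), ([184.2, 119.1], 0.57)]
wrist loop_bar [([341.3, 161.1], 0.59)]
side tab_end [([249.2, 177.6], 0.57), ([233.3, 197.2], 0.55), ([234.0, 218.4], 0.48)]
side keeper_pivot [([243.9, 164.6], 0.59)]
side hook_seat [([232.1, 178.5], 0.97), ([232.3, 205.5], 0.52)]
side flybox_centre [([232.4, 197.7], 0.94), ([148.3, 187.5], 0.72), ([186.5, 219.8], 0.57)]
side loop_bar [([182.9, 204.8], 0.98), ([229.6, 173.2], 0.83), ([143.1, 162.1], 0.74)]
top tab_end [([240.6, 202.0], 0.43)]
top keeper_pivot [([224.5, 202.7], 0.98), ([205.0, 201.1], 0.66)]
top hook_seat [([212.1, 198.8], 0.95), ([215.6, 199.7], 0.69)]
top flybox_centre [([195.1, 240.9], 0.63), ([129.8, 246.1], 0.59), ([166.4, 194.5], 0.57)]
top loop_bar [([193.9, 239.8], 0.71), ([124.5, 247.2], 0.56), ([206.0, 199.1], 0.44)]
[[226.0, 188.0], [291.0, 212.0], [342.0, 154.0], [331.0, 110.0], [343.0, 157.0]] [[250.0, 180.0], [242.0, 166.0], [232.0, 178.0], [233.0, 196.0], [232.0, 177.0]] [[242.0, 204.0], [225.0, 198.0], [209.0, 199.0], [211.0, 201.0], [209.0, 199.0]]
```

```bash
python3 -m pendant '[[[0.017,0.019,0.0187,0,0,0],[0.017,0.019,0.0187,0,0,0],[0.017,0.019,0.0187,0,0,0],[0.017,0.019,0.0187,0,0,0],[0.017,0.018,0.0187,0,0,0],[0,0,0,0,0,0],[0,0,0,0,0,0],[0,0,0,0,0,0]]]' ; python3 d.py s 40 -11 -43 0 128;  python3 - <<'E'
from w import *
im=manip.snapshot("wrist")
for l in ["hook_seat","flybox_centre","loop_bar"]:print(l,[(np.round(d["uv"],1).tolist(),round(d["conf"],2)) for d in manip.pinpoint("wrist",l)][:3])
L=[(0,0,170),(0,0,98),(0,0,174),(-55,17,138),(-55,-17,138)];u=pw(F,L);print(u.round().tolist())
import cv2
im=im[:,:,::-1].copy()
for p in u:cv2.circle(im,tuple(int(v) for v in p.round()),2,(255,0,255),-1)
cv2.imwrite("pics/g4.png",im)
E
```

```text
clock: 9.65
position: [458.2, 218.7, 191.8]
ee_rot: [0.031, 0.939, -0.011, 0.342]
contact_force: [0.1, -0.2, -0.4]
opening: 1.002
grasp_force: 0.0
t 9.65 pos [458.2 218.7 191.8] tgt [515.1 214.8 119.6] F [ 0.1 -0.2 -0.4] open 1.0 grip 0.0
rot(tool,deg) [-0.05  0.07 -0.15]
shift now-axes [ 2.8 -0.2 92. ] shift target-axes [ 2.7 -0.3 92. ]
hook_seat [([252.2, 271.5], 0.79)]
flybox_centre [([325.4, 12.2], 0.77)]
loop_bar [([341.9, 47.4], 0.97), ([254.3, 275.8], 0.65)]
[[253.0, 270.0], [253.0, 197.0], [253.0, 275.0], [276.0, 202.0], [229.0, 203.0]]
```

View pics/g4.png

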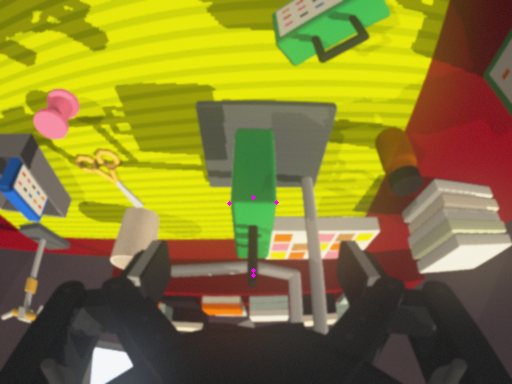

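```bash
python3 -m pendant '[[[0.001,0,0.018,0,0,0],[0.001,0,0.018,0,0,0],[0.001,0,0.018,0,0,0],[0,0,0.018,0,0,0],[0,0,0.014,0,0,0],[0,0,0.006,0,0,0],[0,0,0,0,0,0],[0,0,0,0,0,0],[0,0,0,0,0,0]]]' ; python3 d.py s 40 -11 -43 0 128; python3 -m pendant '[[[0,0,0,0,0,0],[0,0,0,0,0,0],[0,0,0,0,0,0],[0,0,0,0,0,0],[0,0,0,0,0,0],[0,0,0,0,0,0],[0,0,0,0,0,0],[0,0,0,0,0,0]]]' 255;python3 d.py s 40 -11 -43 0 144
```

```text
clock: 10.75
position: [514.4, 215.4, 118.9]
ee_rot: [0.031, 0.939, -0.011, 0.342]
contact_force: [-0.6, -0.8, -0.5]
opening: 1.001
grasp_force: 0.0
t 10.75 pos [514.4 215.4 118.9] tgt [515.1 214.8 119.6] F [-0.6 -0.8 -0.5] open 1.0 grip 0.0
rot(tool,deg) [-0.03  0.04 -0.11]
shift now-axes [-1.  -0.6 -0.1] shift target-axes [-1.  -0.6 -0.1]
clock: 11.55
position: [514.5, 215.2, 118.3]
ee_rot: [0.031, 0.939, -0.011, 0.342]
contact_force: [-1.1, -0.8, 2.5]
opening: 0.385
grasp_force: 63.8
t 11.55 pos [514.5 215.2 118.3] tgt [515.1 214.8 135.6] F [-1.1 -0.8  2.5] open 0.39 grip 63.80840063095093
rot(tool,deg) [-0.06  0.01 -0.1 ]
shift now-axes [-11.6  -0.4 -12.8] shift target-axes [-11.6  -0.4 -12.9]
```

```bash
python3 -m pendant '[[[-0.0026,0,-0.0031,0,0,0],[-0.0026,0,-0.0031,0,0,0],[-0.0026,0,-0.0031,0,0,0],[-0.0026,0,-0.0031,0,0,0],[0,0,0,0,0,0],[0,0,0,0,0,0],[0,0,0,0,0,0]]]';python3 d.py s 40 -11 -43 -140 144;  python3 - <<'E'
from h import *
import cv2
s=manip.snapshot("side");w=manip.snapshot("wrist")
o=np.zeros((600,790,3),np.uint8);o[:,:450]=cv2.resize(s[120:240,180:270],(450,600),interpolation=3);o[:255,450:]=cv2.resize(w,(340,255))
cv2.imwrite("pics/l5.png",o[:,:,::-1])
E
```

```text
clock: 12.25
position: [514.2, 215.0, 134.1]
ee_rot: [0.031, 0.939, -0.011, 0.342]
contact_force: [0.5, 0.1, -1.3]
opening: 0.387
grasp_force: 63.4
t 12.25 pos [514.2 215.  134.1] tgt [506.3  75.  135.6] F [ 0.5  0.1 -1.3] open 0.39 grip 63.43736529350281
rot(tool,deg) [-0.07 -0.03 -0.08]
shift now-axes [  -1.9 -140.2   -0.3] shift target-axes [  -1.7 -140.2   -0.5]
```

View pics/l5.png

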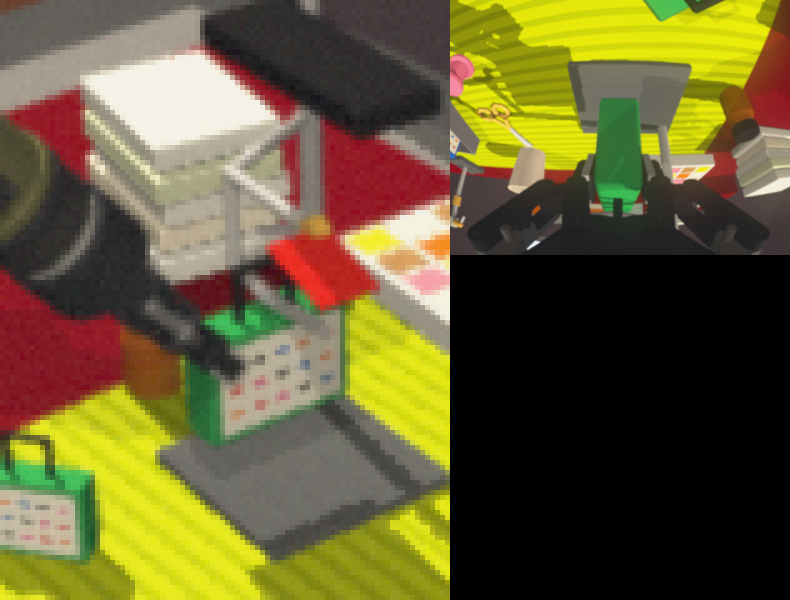

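```bash
python3 -m pendant '[[[0,-0.008,0,0,0,0],[0,-0.015,0,0,0,0],[0,-0.015,0,0,0,0],[0,-0.015,0,0,0,0],[0,-0.015,0,0,0,0],[0,-0.005,0,0,0,0]]]'; python3 -m pendant '[[[0,-0.01,0,0,0,0],[0,-0.02,0,0,0,0],[0,-0.02,0,0,0,0],[0,-0.02,0,0,0,0],[0,-0.02,0,0,0,0],[0,0,0,0,0,0],[0,0,0,0,0,0],[0,0,0,0,0,0]]]';python3 d.py t 40 -11 -43 0 160;  python3 - <<'E'
from w import *
manip.snapshot("side");manip.snapshot("wrist")
for l in ["tab_end","flybox_centre","loop_bar","flybox"]:print(l,[(np.round(d["uv"],1).tolist(),round(d["conf"],2)) for d in manip.pinpoint("side",l)][:3])
L=[(-14,-118,223),(0,-163,113),(0,-163,189),(0,-163,73)];print(proj("side",place(F,L)).round().tolist())
E
```

```text
clock: 12.95
position: [514.8, 144.7, 139.5]
ee_rot: [0.032, 0.941, -0.014, 0.338]
contact_force: [-0.1, 0.7, -1.5]
opening: 0.39
grasp_force: 63.4
clock: 13.75
position: [523.5, 64.6, 154.2]
ee_rot: [0.033, 0.945, -0.018, 0.325]
contact_force: [0.5, 0.5, -0.9]
opening: 0.382
grasp_force: 63.5
t 13.75 pos [523.5  64.6 154.2] tgt [ 544.4 -222.4  151.6] F [ 0.5  0.5 -0.9] open 0.38 grip 63.48720073699951
rot(tool,deg) [ 3.28 -2.04  5.15]
shift now-axes [ -29.5 -284.5   30.6] shift target-axes [ -53.4 -278.6   48.3]
tab_end [([249.4, 179.0], 0.7)]
flybox_centre [([266.2, 206.2], 0.89), ([148.2, 187.4], 0.77), ([186.9, 222.4], 0.66)]
loop_bar [([182.4, 202.8], 0.74), ([143.6, 161.0], 0.67), ([268.8, 181.9], 0.56)]
flybox [([151.9, 199.2], 0.9), ([188.1, 226.4], 0.59), ([264.6, 216.8], 0.58)]
[[250.0, 180.0], [263.0, 215.0], [263.0, 194.0], [263.0, 226.0]]
```

```bash
python3 -c "
from rig import manip
print(manip.sense()['qpos'].round(3))"; python3 d.py s 40 -11 -43 -155 144
```

```text
[ 0.247 -0.175 -1.025  0.087 -0.205  0.25 ]
t 14.05 pos [523.6  64.6 154.4] tgt [505.4  60.1 135.6] F [-0.3  0.8 -1.8] open 0.39 grip 63.48778009414673
rot(tool,deg) [-0.93 -2.06 -0.05]
shift now-axes [25.7 -5.6  3.9] shift target-axes [25.8 -5.7  2.9]
```

```bash
python3 -m pendant '[[[-0.01,0,0.01,0,0,0],[-0.012,0,0.01,0,0,0],[-0.012,0,0.01,0,0,0],[0,0,0,1.1,-0.7,1.7],[0,0,0,1.1,-0.7,1.7],[0,0,0,1.1,-0.7,1.7],[0,0,0,0,0,0],[0,0,0,0,0,0],[0,0,0,0,0,0]]]';python3 d.py t 40 -11 -43 0 160
```

```text
clock: 14.95
position: [567.6, 60.8, 150.6]
ee_rot: [0.084, 0.936, -0.031, 0.34]
contact_force: [-5.1, 0.7, -4.4]
opening: 0.386
grasp_force: 63.4
t 14.95 pos [567.6  60.8 150.6] tgt [ 544.4 -222.4  151.6] F [-5.1  0.7 -4.4] open 0.39 grip 63.43244791030884
rot(tool,deg) [-0.01 -0.06  0.12]
shift now-axes [ -21.3 -282.8   17.2] shift target-axes [ -21.9 -282.8   17.2]
```

```bash
python3 -m pendant '[[[0,0,0,0,0,0],[-0.001,-0.012,0.001,0,0,0]]]'; python3 d.py t 40 -11 -43 0 160;python3 - <<'E'
from w import *
manip.snapshot("side")
for l in ["tab_end","keeper_pivot","flybox_centre","loop_bar","flybox"]:print(l,[(np.round(d["uv"],1).tolist(),round(d["conf"],2)) for d in manip.pinpoint("side",l)][:3])
E
```

```text
clock: 15.15
position: [567.3, 50.2, 150.8]
ee_rot: [0.082, 0.936, -0.03, 0.34]
contact_force: [-4.4, 3.0, -3.0]
opening: 0.386
grasp_force: 63.5
t 15.15 pos [567.3  50.2 150.8] tgt [ 544.4 -222.4  151.6] F [-4.4  3.  -3. ] open 0.39 grip 63.45466732978821
rot(tool,deg) [ 0.17 -0.06  0.18]
shift now-axes [ -19.7 -272.4   15.5] shift target-axes [ -20.6 -272.3   16.3]
tab_end [([281.9, 182.1], 0.25)]
keeper_pivot [([245.9, 165.3], 0.9), ([302.2, 334.9], 0.68)]
flybox_centre [([147.6, 186.9], 0.85), ([280.1, 204.6], 0.64), ([186.2, 221.5], 0.56)]
loop_bar [([280.2, 181.2], 0.97), ([143.6, 160.2], 0.84), ([302.5, 334.2], 0.6)]
flybox [([278.5, 214.7], 0.95), ([188.1, 227.9], 0.9), ([152.5, 198.2], 0.72)]
```

```bash
python3 - <<'E'
from w import *
import cv2
s=manip.snapshot("side");w=manip.snapshot("wrist")
o=np.zeros((600,790,3),np.uint8);o[:,:450]=cv2.resize(s[110:230,210:300],(450,600),interpolation=3);o[:255,450:]=cv2.resize(w,(340,255))
cv2.imwrite("pics/m6.png",o[:,:,::-1]);print(manip.sense()["contact_force"])
E
```

```text
[-3.82933652 -5.65975195 -2.05343026]
```

View pics/m6.png

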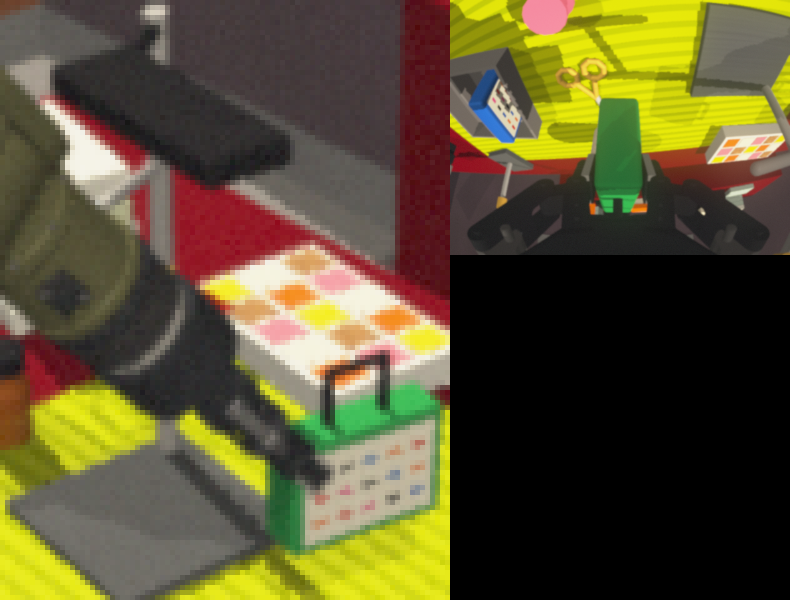

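```bash
python3 -m pendant '[[[0.0065,0,0.0077,0,0,0],[0.0065,0,0.0077,0,0,0],[0,-0.015,0,0,0,0],[0,-0.02,0,0,0,0],[0,-0.025,0,0,0,0],[0,-0.02,0,0,0,0],[0,0,0,0,0,0],[0,0,0,0,0,0],[0,0,0,0,0,0]]]';python3 d.py t 40 -11 -43 0 160; python3 - <<'E'
from w import *
manip.snapshot("side");manip.snapshot("top");manip.snapshot("wrist")
for c in("side","top","wrist"):
 for l in ["tab_end","flybox_centre","loop_bar","flybox"]:print(c,l,[(np.round(d["uv"],1).tolist(),round(d["conf"],2)) for d in manip.pinpoint(c,l)][:3])
L=[(-14,-118,223),(-14,-99,286)]
print(proj("side",place(F,L)).round().tolist(),proj("top",place(F,L)).round().tolist())
E
```

```text
clock: 16.45
position: [562.7, -28.2, 138.4]
ee_rot: [0.085, 0.938, -0.032, 0.336]
contact_force: [0.8, -0.0, -1.8]
opening: 0.385
grasp_force: 63.5
t 16.45 pos [562.7 -28.2 138.4] tgt [ 544.4 -222.4  151.6] F [ 0.8 -0.  -1.8] open 0.39 grip 63.49172830581665
rot(tool,deg) [-0.17 -0.58  0.03]
shift now-axes [ -21.2 -194.4    1. ] shift target-axes [ -21.3 -194.4    0.7]
side tab_end []
side flybox_centre [([295.0, 220.5], 0.92), ([188.9, 221.8], 0.64), ([147.4, 186.9], 0.63)]
side loop_bar [([142.5, 161.2], 0.9), ([298.2, 195.6], 0.87), ([183.5, 206.1], 0.66)]
side flybox [([148.2, 199.4], 0.96), ([294.7, 231.0], 0.85), ([188.7, 227.8], 0.76)]
top tab_end [([238.6, 200.8], 0.57), ([302.2, 191.0], 0.42)]
top flybox_centre [([280.8, 182.3], 0.77), ([130.3, 246.8], 0.74), ([197.2, 241.2], 0.68)]
top loop_bar [([277.8, 182.7], 0.63), ([123.3, 246.3], 0.57), ([193.0, 240.3], 0.5)]
top flybox [([132.5, 245.2], 0.78), ([196.3, 245.0], 0.73), ([270.7, 182.6], 0.63)]
wrist tab_end []
wrist flybox_centre []
wrist loop_bar []
wrist flybox [([252.9, 193.1], 0.61)]
[[250.0, 180.0], [246.0, 159.0]] [[242.0, 204.0], [235.0, 202.0]]
```

```bash
python3 -m pendant '[[[-0.014,-0.005,-0.004,0,0,0],[-0.014,-0.015,-0.004,0,-0.3,0],[0,-0.025,0,0,-0.3,0],[0,-0.03,0,0,0,0],[0,-0.03,0,0,0,0],[0,-0.03,0,0,0,0],[0,-0.03,0,0,0,0],[0,-0.02,0,0,0,0],[0,-0.01,0,0,0,0],[0,0,0,0,0,0],[0,0,0,0,0,0],[0,0,0,0,0,0]]]';python3 d.py t 40 -11 -43 0 160; python3 - <<'E'
from w import *
import cv2
s=manip.snapshot("side");t=manip.snapshot("top")
L=[(-14,-118,223),(-14,-99,286)]
for c in("side","top"):
 for l in ["tab_end","flybox_centre","loop_bar","slot_floor"]:print(c,l,[(np.round(d["uv"],1).tolist(),round(d["conf"],2)) for d in manip.pinpoint(c,l)][:3])
o=np.zeros((600,800,3),np.uint8);o[:,:400]=cv2.resize(s[150:330,260:380],(400,600),interpolation=3);o[:400,400:]=cv2.resize(t[130:230,270:370],(400,400),interpolation=3);o[400:,400:600]=cv2.resize(s[140:200,210:270],(200,200))
cv2.imwrite("pics/q7.png",o[:,:,::-1])
E
```

```text
clock: 18.4
position: [543.1, -222.5, 162.3]
ee_rot: [0.084, 0.936, -0.032, 0.34]
contact_force: [-1.4, 0.3, -1.0]
opening: 0.389
grasp_force: 63.4
t 18.4 pos [ 543.1 -222.5  162.3] tgt [ 544.4 -222.4  151.6] F [-1.4  0.3 -1. ] open 0.39 grip 63.434107303619385
rot(tool,deg) [-0.16 -0.06  0.06]
shift now-axes [5.9 0.4 9. ] shift target-axes [5.9 0.3 9. ]
side tab_end []
side flybox_centre [([147.3, 185.3], 0.72), ([345.2, 246.3], 0.67)]
side loop_bar [([345.8, 221.9], 0.77), ([144.1, 160.2], 0.74), ([182.7, 203.2], 0.56)]
side slot_floor [([336.0, 285.1], 0.79)]
top tab_end [([241.4, 200.8], 0.71), ([318.3, 189.4], 0.6), ([208.5, 201.2], 0.34)]
top flybox_centre [([332.2, 187.7], 0.73), ([129.1, 246.1], 0.63), ([192.8, 244.0], 0.54)]
top loop_bar [([121.0, 247.3], 0.96), ([337.5, 183.2], 0.66), ([191.8, 243.2], 0.53)]
top slot_floor [([327.9, 192.6], 0.77)]
```

View pics/q7.png

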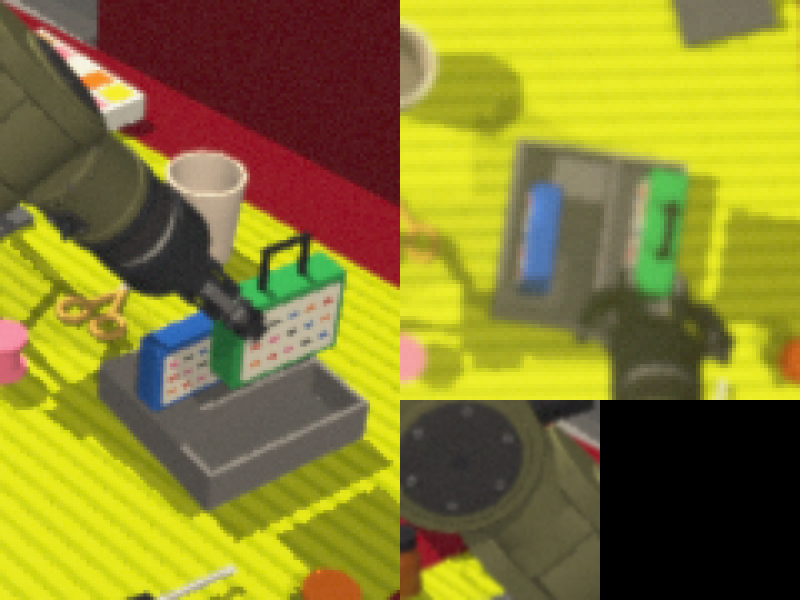

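```bash
python3 - <<'E'
from h import *
T=(579.7,-228.8,-.18);s=manip.sense()["position"];print(s)
print(proj("top",place(T,[(55,17,181),(55,-17,181),(-55,17,181),(-55,-17,181),(0,0,141),(0,0,217)])).round(1).tolist())
print(proj("side",place(T,[(55,-17,181),(-55,-17,181),(-55,-17,101),(-55,17,101),(0,0,141),(0,0,217)])).round(1).tolist())
print(proj("top",place(T,[(85,35,40),(85,-35,40),(-85,-35,40)])).round(1).tolist(),proj("side",place(T,[(85,-35,40),(-85,-35,40),(80,30,40)])).round(1).tolist())
E
```

```text
[ 543.07949296 -223.45222235  162.48540935]
[[333.1, 171.3], [342.8, 172.8], [328.6, 202.6], [338.3, 204.1], [333.9, 188.8], [337.4, 186.6]]
[[363.8, 231.3], [331.3, 244.8], [328.9, 268.4], [321.0, 261.1], [342.3, 246.3], [345.0, 223.5]]
[[323.7, 167.6], [342.2, 170.5], [335.8, 215.2]] [[370.3, 270.9], [322.4, 293.5], [353.7, 258.5]]
```

```bash
python3 -m pendant '[[[0.004,0,0.005,0,0,0],[0.0095,0,0.0115,0,0,0],[0.0095,0,0.0115,0,0,0],[0.0095,0,0.0115,0,0,0],[0.0095,0,0.0115,0,0,0],[0.006,0,0.007,0,0,0],[0.0025,0,0.0035,0,0,0],[0,0,0,0,0,0],[0,0,0,0,0,0],[0,0,0,0,0,0]]]';python3 d.py t 40 -11 -43 0 75
```

```text
clock: 19.9
position: [547.4, -226.2, 85.5]
ee_rot: [0.085, 0.937, -0.032, 0.338]
contact_force: [-0.7, 1.2, -1.4]
opening: 0.385
grasp_force: 63.4
t 19.9 pos [ 547.4 -226.2   85.5] tgt [ 544.4 -222.4   66.6] F [-0.7  1.2 -1.4] open 0.38 grip 63.440905809402466
rot(tool,deg) [-0.13 -0.3   0.02]
shift now-axes [14.9  3.3 12.2] shift target-axes [15.   3.2 12.2]
```

```bash
python3 -m pendant '[[[0.003,0.001,0.003,0,-0.15,0],[0.003,0.001,0.003,0,-0.15,0],[0.003,0.001,0.003,0,0,0],[0.0025,0,0.001,0,0,0],[0,0,0,0,0,0],[0,0,0,0,0,0],[0,0,0,0,0,0]]]';python3 d.py t 40 -11 -43 0 75
```

```text
clock: 20.6
position: [551.2, -226.4, 73.2]
ee_rot: [0.084, 0.938, -0.03, 0.336]
contact_force: [-0.1, -0.1, -1.6]
opening: 0.386
grasp_force: 63.4
t 20.6 pos [ 551.2 -226.4   73.2] tgt [ 544.4 -222.4   66.6] F [-0.1 -0.1 -1.6] open 0.39 grip 63.43367099761963
rot(tool,deg) [ 0.04 -0.55  0.01]
shift now-axes [10.   2.7  0.4] shift target-axes [10.   2.7  0.3]
```

```bash
python3 -m pendant '[[[0.0013,0,0.0008,0,0,0],[0.0013,0,0.0008,0,0,0],[0.0006,0,0.0008,0,0,0],[0,0,0,0,0,0],[0,0,0,0,0,0]]]';python3 d.py t 40 -11 -43 0 75
```

```text
clock: 21.1
position: [551.2, -226.8, 69.7]
ee_rot: [0.084, 0.938, -0.03, 0.335]
contact_force: [-0.2, -0.5, -0.5]
opening: 0.388
grasp_force: 63.4
t 21.1 pos [ 551.2 -226.8   69.7] tgt [ 544.4 -222.4   66.6] F [-0.2 -0.5 -0.5] open 0.39 grip 63.4351372718811
rot(tool,deg) [ 0.08 -0.65  0.01]
shift now-axes [ 7.8  3.1 -2.3] shift target-axes [ 7.8  3.1 -2.4]
```

```bash
python3 -m pendant '[[[0.001,0.001,0.0008,0,-0.3,0],[0.001,0.001,0.0008,0,-0.3,0],[0.0008,0,0.0006,0,0,0],[0,0,0,0,0,0],[0,0,0,0,0,0]]]';python3 d.py t 40 -11 -43 0 75;python3 -c "
from rig import manip
print(manip.sense()['qpos'].round(3))"
```

```text
clock: 21.6
position: [554.4, -226.9, 68.0]
ee_rot: [0.084, 0.937, -0.029, 0.338]
contact_force: [0.5, 0.5, -1.3]
opening: 0.382
grasp_force: 63.4
t 21.6 pos [ 554.4 -226.9   68. ] tgt [ 544.4 -222.4   66.6] F [ 0.5  0.5 -1.3] open 0.38 grip 63.43554139137268
rot(tool,deg) [ 0.18 -0.36  0.01]
shift now-axes [ 9.2  2.7 -5.7] shift target-axes [ 9.1  2.7 -5.7]
[-0.498  0.151 -1.025 -0.272  0.204 -0.248]
```

```bash
python3 -m pendant '[[[-0.0006,0,0.0016,0,0,0],[-0.0006,0,0.0016,0,0,0],[0,0,0,0,0,0],[0,0,0,0,0,0]]]';python3 d.py t 40 -11 -43 0 75
```

```text
clock: 22.0
position: [557.4, -227.4, 66.4]
ee_rot: [0.084, 0.937, -0.029, 0.338]
contact_force: [0.8, 0.1, -0.7]
opening: 0.386
grasp_force: 63.4
t 22.0 pos [ 557.4 -227.4   66.4] tgt [ 544.4 -222.4   66.6] F [ 0.8  0.1 -0.7] open 0.39 grip 63.43599557876587
rot(tool,deg) [ 0.18 -0.36  0.01]
shift now-axes [10.4  2.7 -8.9] shift target-axes [10.4  2.7 -9. ]
```

```bash
python3 -m pendant '[[[-0.0003,0,0.0014,0,0,0],[-0.0003,0.001,0.0014,0,0,0],[0,0,0,0,0,0],[0,0,0,0,0,0]]]';python3 d.py t 40 -11 -43 0 75;python3 - <<'E'
from h import *
import cv2
s=manip.snapshot("side");t=manip.snapshot("top")
for c in("side","top"):
 for l in ["flybox_centre","loop_bar"]:print(c,l,[(np.round(d["uv"],1).tolist(),round(d["conf"],2)) for d in manip.pinpoint(c,l)][:3])
T=(579.7,-228.8,-.18);L=[(13,0,45),(13,0,121)];print(proj("side",place(T,L)).round(1).tolist(),proj("top",place(T,L)).round(1).tolist())
o=np.zeros((600,800,3),np.uint8);o[:,:400]=cv2.resize(s[180:330,280:380],(400,600),interpolation=3);o[:400,400:]=cv2.resize(t[140:220,290:370],(400,400),interpolation=3)
cv2.imwrite("pics/q8.png",o[:,:,::-1])
E
```

```text
clock: 22.4
position: [560.6, -227.5, 65.6]
ee_rot: [0.084, 0.937, -0.03, 0.339]
contact_force: [-0.8, -0.8, 2.9]
opening: 0.386
grasp_force: 63.9
t 22.4 pos [ 560.6 -227.5   65.6] tgt [ 544.4 -222.4   66.6] F [-0.8 -0.8  2.9] open 0.39 grip 63.91487002372742
rot(tool,deg) [ 0.12 -0.23  0.04]
shift now-axes [ 12.4   2.2 -11.6] shift target-axes [ 12.4   2.1 -11.6]
side flybox_centre [([148.9, 187.7], 0.88), ([348.0, 271.1], 0.69), ([187.5, 221.3], 0.66)]
side loop_bar [([183.9, 206.0], 0.91), ([143.4, 160.0], 0.9), ([346.8, 251.2], 0.84)]
top flybox_centre [([194.1, 241.4], 0.65), ([129.8, 248.0], 0.56), ([331.0, 183.4], 0.53)]
top loop_bar [([122.2, 248.6], 0.89), ([335.3, 183.5], 0.63), ([192.7, 244.7], 0.54)]
[[342.7, 271.4], [345.3, 250.4]] [[330.4, 187.8], [333.6, 185.7]]
```

View pics/q8.png

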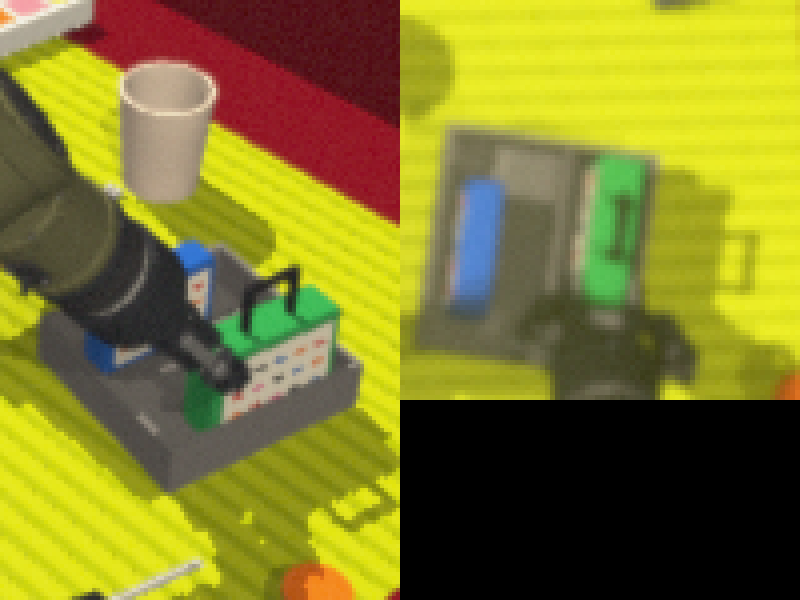

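```bash
python3 -m pendant '[[[-0.0001,0,0.0005,0,0,0],[0,0,0,0,0,0]]]'; python3 -m pendant '[[[0,0,0,0,0,0],[0,0,0,0,0,0],[0,0,0,0,0,0],[0,0,0,0,0,0],[0,0,0,0,0,0]]]' 90; python3 -m pendant '[[[0,0,-0.01,0,0,0],[0,0,-0.02,0,0,0],[0,0,-0.03,0,0,0],[0,0,-0.03,0,0,0],[0,0,-0.03,0,0,0],[0,0,0,0,0,0],[0,0,0,0,0,0],[0,0,0,0,0,0]]]'; python3 -c "
from rig import manip
print(manip.sense()['qpos'].round(3))"
```

```text
clock: 22.9
position: [560.7, -227.5, 65.6]
ee_rot: [0.084, 0.937, -0.03, 0.339]
contact_force: [-7.2, -0.6, 13.7]
opening: 0.386
grasp_force: 65.3
clock: 23.4
position: [559.9, -226.7, 63.9]
ee_rot: [0.084, 0.937, -0.029, 0.338]
contact_force: [-0.3, -0.7, 0.7]
opening: 0.649
grasp_force: 0.0
clock: 24.2
position: [488.9, -216.3, 159.2]
ee_rot: [0.084, 0.938, -0.028, 0.335]
contact_force: [0.1, -0.4, 0.0]
opening: 0.646
grasp_force: 0.0
[-0.563 -0.168 -1.021  0.07   0.244 -0.303]
```

```bash
python3 - <<'E'
from h import *
import cv2
s=manip.snapshot("side");t=manip.snapshot("top")
for c in("side","top"):
 for l in ["tab_end","keeper_pivot","flybox_centre","loop_bar","flybox"]:print(c,l,[(np.round(d["uv"],1).tolist(),round(d["conf"],2)) for d in manip.pinpoint(c,l)][:3])
T=(579.7,-228.8,-.18);L=[(17,0,45),(17,0,121)];print(proj("side",place(T,L)).round(1).tolist(),proj("top",place(T,L)).round(1).tolist())
F=(551,212.5,-.063);L=[(-14,-118,223),(-14,-99,286)];print(proj("side",place(F,L)).round(1).tolist(),proj("top",place(F,L)).round(1).tolist())
o=np.zeros((600,800,3),np.uint8);o[:,:500]=cv2.resize(s[130:310,220:370],(500,600),interpolation=3);o[:300,500:]=cv2.resize(t[140:220,290:370],(300,300),interpolation=3);o[300:,500:]=cv2.resize(t[160:240,190:270],(300,300),interpolation=3)
cv2.imwrite("pics/q9.png",o[:,:,::-1])
E
```

```text
side tab_end []
side keeper_pivot [([242.9, 166.4], 0.75)]
side flybox_centre [([149.5, 185.8], 0.65), ([348.6, 270.0], 0.64), ([186.5, 223.0], 0.56)]
side loop_bar [([184.2, 204.6], 0.89), ([347.4, 249.0], 0.83), ([140.5, 161.4], 0.83)]
side flybox [([188.7, 227.3], 0.97), ([340.9, 282.1], 0.95), ([151.3, 197.8], 0.79)]
top tab_end [([237.4, 201.4], 0.49), ([210.7, 202.7], 0.32)]
top keeper_pivot [([224.3, 201.6], 0.59), ([331.3, 185.4], 0.26)]
top flybox_centre [([133.1, 245.4], 0.77), ([330.4, 184.8], 0.64), ([197.7, 241.1], 0.62)]
top loop_bar [([122.0, 246.3], 0.65), ([332.8, 183.0], 0.59), ([194.8, 240.3], 0.49)]
top flybox [([130.8, 248.4], 0.85), ([194.4, 241.6], 0.64), ([210.3, 202.4], 0.63)]
[[343.8, 270.9], [346.4, 249.9]] [[330.6, 186.7], [333.7, 184.6]]
[[249.9, 179.9], [245.7, 159.0]] [[241.9, 203.6], [235.5, 202.1]]
```

View pics/q9.png

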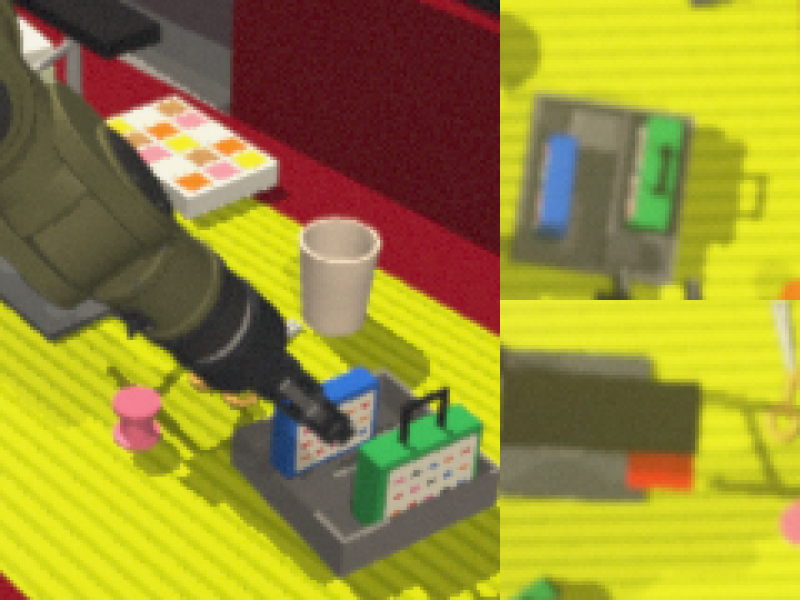

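```bash
python3 - <<'E'
from h import *
T=(579.7,-228.8,-.18)
for x in (13,17,21,25):
  L=[(55+x,17,85),(55+x,-17,85),(x-55,17,85),(x-55,-17,85)];print(x,proj("top",place(T,L)).round(1).tolist(),proj("side",place(T,L+[(x-55,-17,5)])).round(1).tolist())
k=lambda a,b:(290+(a-500)/3.75,140+b/3.75);print([np.round(k(*p),1).tolist() for p in[(647,117),(685,120),(632,226),(671,230)]])
g=lambda a,b:(220+a*.3,130+b*.3);print([np.round(g(*p),1).tolist() for p in[(440,403),(482,430),(357,455),(388,467),(385,524)]])
E
python3 -m pendant '[[[-0.01,0,-0.03,0,0,0],[0,0,-0.03,0,0,0],[0,0,0,0,0,0],[0,0,0,0,0,0],[0,0,0,0,0,0]]]'
```

```text
13 [[329.6, 171.2], [338.8, 172.7], [325.3, 200.8], [334.5, 202.3]] [[355.2, 250.5], [363.3, 257.2], [324.4, 263.9], [332.2, 271.2], [329.9, 292.8]]
17 [[329.7, 170.2], [338.9, 171.6], [325.5, 199.7], [334.7, 201.2]] [[356.3, 250.0], [364.4, 256.7], [325.6, 263.4], [333.4, 270.6], [331.1, 292.2]]
21 [[329.9, 169.1], [339.1, 170.5], [325.6, 198.7], [334.9, 200.1]] [[357.4, 249.5], [365.5, 256.2], [326.8, 262.9], [334.6, 270.1], [332.2, 291.7]]
25 [[330.0, 168.0], [339.2, 169.5], [325.8, 197.6], [335.0, 199.0]] [[358.4, 249.0], [366.5, 255.7], [327.9, 262.4], [335.7, 269.6], [333.3, 291.2]]
[[329.2, 171.2], [339.3, 172.0], [325.2, 200.3], [335.6, 201.3]]
[[352.0, 250.9], [364.6, 259.0], [327.1, 266.5], [336.4, 270.1], [335.5, 287.2]]
clock: 25.3
position: [459.0, -211.1, 211.7]
ee_rot: [0.084, 0.938, -0.028, 0.335]
contact_force: [-0.1, -0.2, 0.2]
opening: 0.648
grasp_force: 0.0
```

```bash
python3 -c "
from rig import manip
print(manip.sign_off())"
```

```text
the job is handed in; nothing more can be done
None
```

I pressed the keeper open, took the green box off the hook and stood it upright in the tray's empty compartment, about 15 mm off centre lengthwise. In the last picture the keeper was still open; the gripper's body probably brushed the tab on the way out. I handed the job in at about 25 s without a reported result.

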